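Slide the locked reagent carriage to its end stop

ROBOT

A 7-joint arm with a two-finger parallel gripper is mounted at the origin on the work surface. World frame = base frame: x ahead of the robot, y to its left, z up, the work surface at z = 0. Lengths are in m, angles in rad, forces in N, time in s.
With the tool pointing down it reaches from about 0.35 to 0.9 m from the base axis. Payload 7.2 kg.
Tool frame: the origin (TCP) lies on the centre line of the jaws, within the pads' length; the fingertips stand 19 mm ahead of it and the grasp point (between the pads) is the TCP; z points along the fingers, y is the line along which they close (so a half turn about z gives the same grasp; the last joint's range is limited). The gripper opens to 88 mm and grips with 3 to 60 N. Pads are 20 mm wide; open, the fingers measure 115 mm over their backs; the gripper's body (75 mm by 178 mm) begins 61 mm behind the grasp point.
Start: joints at [-1.274, 0.411, -0.013, 1.596, 0.006, 1.134, -0.082], TCP at [0.223, 0.584, 0.209] pointing down, gripper open.
Joint ranges: [-2.95, 2.95], [-0.29, 1.99], [-1.47, 1.44], [0.14, 2.54], [-1.03, 4.17], [0.13, 1.85], [-2.86, 2.86]. Speed limits (rad/s): [2.39, 2.39, 3.01, 3.01, 3.14, 3.14, 3.14].

INTERFACE

Orientations are given as [roll, pitch, yaw] about the fixed x, y, z axes, in that order (R = Rz(yaw) Ry(pitch) Rx(roll)).
In Python, from bench import manip, read_camera, get_calibration, workorder gives the robot as it stands.
- The arm moves only by the tool servo_tool, never from a script. Its argument "steps" is a list of rows, each a list of 7 numbers: the closure, from 0 (fully open) to 1 (shut), then the shift along the tool's x, y, z as a fraction of full scale, then the turn, a rotation vector about the tool's x, y, z as a fraction of full scale. In form: [[jaw, x, y, z, rx, ry, rz], ...]. A call has 1 to 20 rows; each row is the pose to reach, as a shift and turn from the pose commanded when the call began, along the tool's axes at that moment; what a row does not reach only later rows make up. Full scale, the value 1, is 0.15 m for a shift and 90 degrees for a turn. A row lasts 1/12 s, in which the tool goes at most 41.7 mm and 7.16 degrees, less where a joint would pass 70% of its speed; a pose out of reach is approached as far as the arm can. A call with a number of a shift or a turn outside -1 to 1 is refused whole. A call with a gripper value outside its range is refused whole. The fingers move at their own pace and stop on an object; "force" is the grip in N (left out, the last holds). Time passes only in rows, so rows that repeat a pose let the fingers close. It gives the time, the measured TCP pose, the force, the opening and the grip force at its end, in the units of the state.
- manip.read_state(): the state, without advancing time (a new reading comes with each control period).
- read_camera(name): name is "scene" or "top" or "wrist"; returns the picture (384x512x3 uint8, red, green, blue); there is no depth.
- get_calibration(name): a dict with "K" (3x3 intrinsics, pixels), "cam_to_world" (4x4, takes a point from camera to world coordinates). Camera axes: x right, y down, z forward; pixel columns grow to the right and rows downward; lengths in m; the calibration is good to about 2 mm. A picture is of the moment at which its call begins: read the wrist's pose just before it. get_calibration takes no time and is no camera call; for the wrist camera it gives the pose at the moment of the call.
- workorder.job_done(): hands the job in; it is judged then, once.
The state is a dict: "t": time; "joint_pos": joint angles; "joint_velocities": joint speeds; "tau": joint torques, N m; "eef_pos": TCP position; "eef_rot": TCP orientation; "force": force on the tool from outside, world axes, zero at the start; "ft_torque": the same for the moment, N m; "gripper_width": finger opening in m; "grip_force": force on a finger pad.
Only numpy, scipy, OpenCV 4.12 (cv2) and the standard library are available. Lean on these libraries where they do the work, as an engineer would, in place of code of your own. Each camera call takes 0.05 s, during which the arm holds its last target. There are 200 camera calls.

TASK

On the reagent loading rail, press the carriage's ribbed thumb plate down and keep it held down while you push the carriage all the way along to the tall end stop, then let go and move clear so that the plate springs back up and locks the carriage there. Do it with the fingertips only, gripping nothing, and leave the loose bottles and the small tray standing where they are.

Things in the scene. Friction and masses are not known exactly. Their poses are not given: they have to be found in the camera images.
- rail: Fixed low aluminium loading rail on the white deck, 340 long (x) x 90 wide (y) x 20 high, origin at the centre of its underside, on the deck. The carriage slides along the rail's +x axis, towards the tall grey end stop (20 x 100 x 50 high) at the +x end; the grey stop at the -x end is 26 high. It may point in various directions.
- button_top (a point): Centre of the top of the ribbed grey thumb plate (lock button) on the carriage, 48 above the deck when up; axes as the rail's; moves with carriage and plate. The plate is 60 (along the rail) x 64 (across), stands 12 proud of the white platform and sinks 8 straight down. Behind (-x) and beside it nothing rises above it; ahead (+x) stands the bottle block.
- block_face (a point): Middle of the upright face of the white bottle block on the carriage, 34 ahead (rail +x) of the plate's centre, 62 above the deck; the face is 100 wide, its top 76 above the deck. A fingertip standing on the plate can push against it. The block, 80 long, holds three brown bottles fixed to it, tops at most 96 above the deck.
- carriage (a joint): Slide of the white carriage (160 x 100, 0.5 kg, sliding friction about 2 N) along the rail, m: about 0 at the start, 0.140 against the end stop, growing along the rail's +x. While the plate is up, a catch under it engages teeth every 20 mm, so that the carriage cannot move more than a few mm; also after it is let go part way.
- button (a joint): Travel of the thumb plate, m: 0 up (locked), 0.008 fully down. The lock is free beyond about 0.0045. The spring takes about 2.3 N to start and 6.3 N fully down. It springs up by itself when let go, if the catch stands between teeth, as it does at the end stop.
- bottle_a: Loose brown reagent bottle, 30 x 50 (x, y) x 78 high with a round cap, standing beside the rail; origin at the centre of its underside. Not to be disturbed.
- bottle_b: Another loose brown reagent bottle of the same size on the other side of the rail; origin at the centre of its underside. Not to be disturbed.
- cup_tray: Loose small white open tray, 80 x 60 x 35 high, beside the rail; origin at the centre of its underside. Not to be disturbed.

How it is judged:
By the outcome, as a careful person would: the job done as asked, in the order asked, and still so for the second after the job is handed in, with the robot touching nothing.
It also fails if it takes over 38 s, if anything falls off the work surface, if the arm or the gripper's body presses on something with over 40 N, if the wrist force passes 120 N, or if a joint passes its speed limit or range.

## Working session

There is one attempt and no reset: what is moved stays moved. The work goes in short steps, Python scripts to look and compute and a tool call to move; the robot and the scene stay as the last step left them, time stands still between calls to the robot, and variables do not carry over. Pictures are saved under pics/ and viewed, at most 10 in all, crops included, and the job is handed in when it is done.

Besides the shell and the picture viewer there is one more tool, called as name(argument=value, ...) on one line, values as JSON. servo_tool: Moves the arm, as the interface text tells. Shift numbers are shares of 0.15 m and turn numbers shares of 90 degrees, none past 1 either way. Its arguments: {"type":"object","properties":{"steps":{"type":"array","items":{"type":"array","items":{"type":"number"}}},"force":{"type":"number"}},"required":["steps"]}

```bash
mkdir -p pics
python3 - <<'E'
from bench import manip, read_camera, get_calibration
import cv2,numpy as np
np.set_printoptions(precision=4,suppress=True)
s=manip.read_state();print(s['t'],s['eef_pos'],s['eef_rot'],s['force'],s['gripper_width'])
for n in("top","scene"):
    cv2.imwrite(f"pics/{n}0.png",read_camera(n)[:,:,::-1]);c=get_calibration(n);print(n,c['K'],c['cam_to_world'])
E
```

```text
0.0 [0.2228 0.5834 0.2077] [-3.14    0.0001  2.7769] [ 0.3419  0.8263 -0.6443] 0.08768804579091924
top [[367.3998   0.     254.1047]
 [  0.     367.3998 191.4407]
 [  0.       0.       1.    ]] [[ 0.0227 -0.9938  0.1092  0.506 ]
 [-0.9993 -0.0257 -0.026   0.0716]
 [ 0.0286 -0.1085 -0.9937  0.7323]
 [ 0.      0.      0.      1.    ]]
scene [[478.9118   0.     248.0496]
 [  0.     478.9118 200.1854]
 [  0.       0.       1.    ]] [[-0.7377  0.457  -0.4969  0.9844]
 [ 0.6749  0.4835 -0.5574  0.5015]
 [-0.0145 -0.7466 -0.6652  0.6189]
 [ 0.      0.      0.      1.    ]]
```

View pics/top0.png

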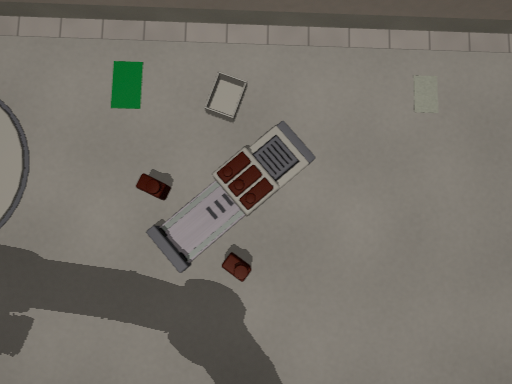

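View pics/scene0.png

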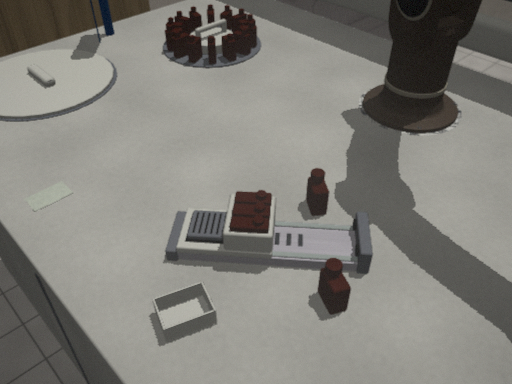

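The top view shows the plate at about (276,157) and the tall stop at about (168,248). There are loose bottles at (154,186) and (237,266), and the tray at (227,97). I'll zoom in for precise corners.

Run:
```python
import cv2
i=cv2.imread("pics/top0.png")[110:280,140:325]
cv2.imwrite("pics/c.png",cv2.resize(cv2.convertScaleAbs(i,alpha=1.3,beta=20),None,fx=3.5,fy=3.5,interpolation=cv2.INTER_CUBIC))
```

```text
(no output)
```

View pics/c.png

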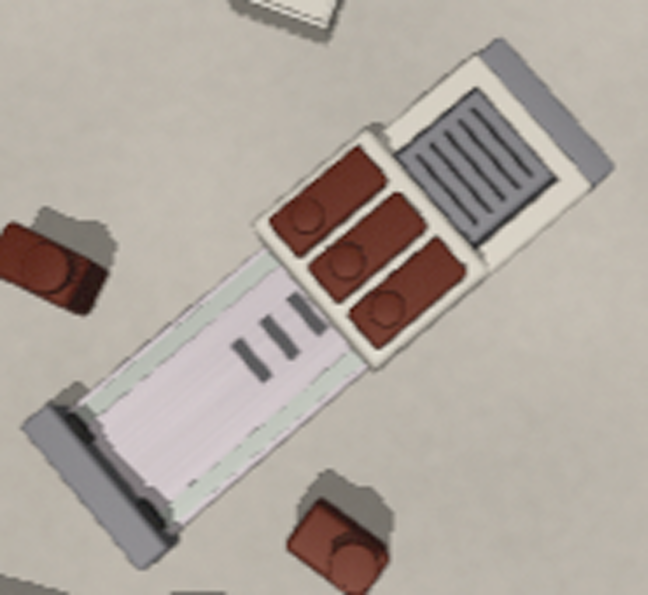

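```bash
cat > h.py <<'E'
import numpy as np
from bench import get_calibration
np.set_printoptions(precision=4,suppress=True)
def cast(px,z,n="top"):
    c=get_calibration(n);T=c['cam_to_world'];p=np.atleast_2d(px).astype(float)
    d=(T[:3,:3]@np.linalg.inv(c['K'])@np.c_[p,np.ones(len(p))].T).T
    return T[:3,3]+d*((z-T[2,3])/d[:,2])[:,None]
E
python3 - <<'E'
from h import *
f=lambda l,z:cast((np.array(l)+.5)/3.5-.5+[140,110],z)
Q=dict(low=([(500,38),(612,168),(592,187),(480,57)],.026),tall=([(22,428),(50,402),(178,540),(147,568)],.05),plate=([(477,88),(555,180),(475,247),(398,152)],.048),block=([(370,130),(487,262),(375,368),(255,220)],.076))
C={}
for k,(l,z) in Q.items():
    P=f(l,z);C[k]=P.mean(0);print(k,C[k],np.linalg.norm(np.diff(P[:,:2],axis=0),axis=1))
v=(C['tall']-C['low'])[:2];L=np.linalg.norm(v);u=v/L;n=np.array([-u[1],u[0]]);print('len',L,'yaw',np.degrees(np.arctan2(u[1],u[0])),u)
for k in C: d=(C[k]-C['low'])[:2];print(k,d@u,d@n)
b=C['block']-C['plate'];print(b, np.degrees(np.arctan2(b[1],b[0])))
for nme,px,z in(("A cap",(153,186),.078),("B cap",(240,268),.078),("tray",(227,97),.035)):
    d=(cast(px,z)[0]-C['plate'])[:2];print(nme,cast(px,z)[0],d@u,d@n)
E
```

```text
low [ 0.6843 -0.0264  0.026 ] [0.0971 0.0158 0.0969]
tall [0.4731 0.2087 0.05  ] [0.0196 0.0988 0.0212]
plate [0.6476 0.0142 0.048 ] [0.0659 0.0572 0.0663]
block [0.5994 0.0698 0.076 ] [0.0918 0.0795 0.0981]
len 0.31605247440727346 yaw 131.93446953848834 [-0.6683  0.7439]
low 0.0 0.0
tall 0.31605247440727346 1.4053909445146067e-17
plate 0.0546872253203316 0.00023444184081676715
block 0.1282174722101047 -0.001120642062371
[-0.0481  0.0556  0.028 ] 130.87868903947052
A cap [0.583  0.2348 0.078 ] 0.2072839558299377 -0.09939467466324774
B cap [0.4425 0.0761 0.078 ] 0.1831314183757493 0.11117870555745375
tray [0.7675 0.1107 0.035 ] -0.008301363094943734 -0.15376340685076648
```

servo_tool(steps=[[1,-0.25,-0.16,0,0,0,0.07],[1,-0.5,-0.32,0,0,0,0.14],[1,-0.75,-0.48,0,0,0,0.21],[1,-1,-0.64,0,0,0,0.28],[1,-1,-0.64,0,0,0,0.304],[1,-1,-0.64,0,0,0,0.304]], force=10)

```text
t: 0.6
eef_pos: [0.3319, 0.4371, 0.2087]
eef_rot: [-3.142, 0.001, 2.291]
force: [0.4, 1.1, -0.3]
gripper_width: 0.0515
grip_force: 0.0
```

servo_tool(steps=[[1,-0.25,-0.08,0,0,0,0],[1,-0.5,-0.16,0,0,0,0],[1,-0.75,-0.24,0,0,0,0],[1,-1,-0.3,0,0,0,0]])

```text
t: 0.93
eef_pos: [0.3943, 0.2987, 0.2083]
eef_rot: [-3.141, -0.001, 2.304]
force: [0.8, 0.1, -0.4]
gripper_width: 0.0243
grip_force: 0.0
```

servo_tool(steps=[[1,-0.25,0,0,0,0,0],[1,-0.5,0,0,0,0,0],[1,-0.75,0,0,0,0,0],[1,-1,0,0,0,0,0]])

```text
t: 1.27
eef_pos: [0.4956, 0.1875, 0.2086]
eef_rot: [3.141, -0.001, 2.304]
force: [0.6, 0.5, 0.3]
gripper_width: 0.0009
grip_force: 0.0
```

servo_tool(steps=[[1,-0.25,0,0,0,0,0],[1,-0.5,0,0,0,0,0],[1,-0.75,0,0,0,0,0],[1,-1,0,0,0,0,0],[1,-1,0,0,0,0,0],[1,-1,0,0,0,0,0],[1,-1,0,0,0,0,0]])

```text
t: 1.85
eef_pos: [0.5944, 0.0769, 0.2078]
eef_rot: [-3.141, -0.001, 2.302]
force: [0.4, 0.5, -0.0]
gripper_width: 0.0005
grip_force: 0.0
```

servo_tool(steps=[[1,-0.22,-0.01,0,0,0,0],[1,-0.425,-0.02,0,0,0,0],[1,-0.425,-0.02,0,0,0,0],[1,-0.425,-0.02,0,0,0,0],[1,-0.425,-0.02,0.2,0,0,0],[1,-0.425,-0.02,0.4,0,0,0],[1,-0.425,-0.02,0.55,0,0,0],[1,-0.425,-0.02,0.7,0,0,0],[1,-0.425,-0.02,0.77,0,0,0],[1,-0.425,-0.02,0.77,0,0,0],[1,-0.425,-0.02,0.77,0,0,0]])

```text
t: 2.77
eef_pos: [0.6348, 0.027, 0.0934]
eef_rot: [3.142, -0.001, 2.301]
force: [0.4, 0.4, 0.1]
gripper_width: 0.0003
grip_force: 0.0
```

Run:
```python
from h import *
from bench import manip,read_camera
import cv2
s=manip.read_state();print(s['eef_pos'],s['eef_rot'],s['force'])
a=read_camera("scene")[180:280,150:320,::-1];b=read_camera("top")[110:230,200:320,::-1]
a=cv2.resize(a,None,fx=2.5,fy=2.5,interpolation=3);b=cv2.resize(b,(300,300),interpolation=3)
cv2.imwrite("pics/d.png",np.hstack([cv2.copyMakeBorder(a,0,50,0,0,0),b]))
```

```text
[0.6348 0.027  0.0934] [ 3.1416 -0.0008  2.3013] [0.4475 0.4141 0.1114]
```

View pics/d.png

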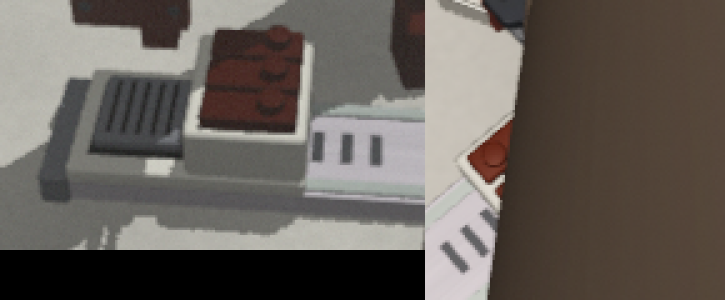

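Run:
```python
from h import *
from bench import read_camera
import cv2
c=get_calibration("scene");T=np.linalg.inv(c['cam_to_world'])
for p in([.6348,.027,.0744],[.6348,.027,.0934],[.6476,.0142,.048],[.635,.027,.155]):
    q=c['K']@(T[:3,:3]@p+T[:3,3]);print(p,q[:2]/q[2])
a=read_camera("scene")[60:280,120:340,::-1];b=read_camera("wrist")[:,:,::-1]
cv2.imwrite("pics/e.png",np.hstack([cv2.resize(a,(384,384)),cv2.resize(b,(400,384))]))
```

```text
[0.6348, 0.027, 0.0744] [215.4669 210.5472]
[0.6348, 0.027, 0.0934] [214.7765 202.0893]
[0.6476, 0.0142, 0.048] [205.8428 221.6466]
[0.635, 0.027, 0.155] [212.2781 172.7538]
```

View pics/e.png

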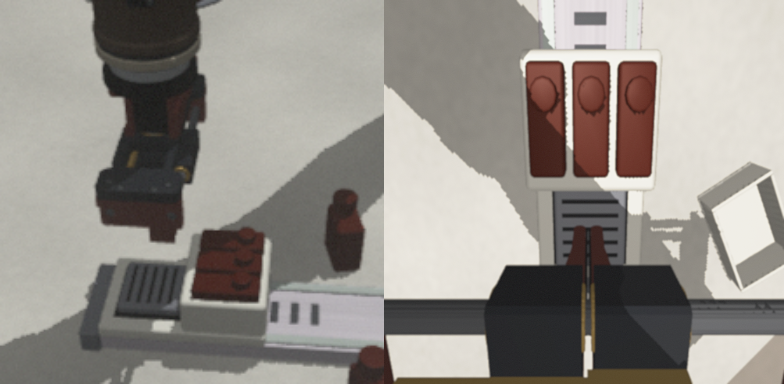

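Run:
```python
from h import *
for n,px in(("scene",(213,197)),("wrist",(260,228)),("wrist",((575-384)*1.28,228)),("wrist",((603-384)*1.28,228)),("wrist",((590-384)*1.28,190))):
    for z in(.048,.0744,.105): print(n,px,cast(px,z,n)[0])
print(get_calibration("wrist")['cam_to_world'])
```

```text
scene (213, 197) [ 0.5982 -0.0269  0.048 ]
scene (213, 197) [ 0.616  -0.0024  0.0744]
scene (213, 197) [0.6367 0.0259 0.105 ]
wrist (260, 228) [0.646  0.0168 0.048 ]
wrist (260, 228) [0.6391 0.0245 0.0744]
wrist (260, 228) [0.6312 0.0334 0.105 ]
wrist (244.48000000000002, 228) [0.6379 0.0096 0.048 ]
wrist (244.48000000000002, 228) [0.632  0.0182 0.0744]
wrist (244.48000000000002, 228) [0.6252 0.0281 0.105 ]
wrist (280.32, 228) [0.6566 0.0262 0.048 ]
wrist (280.32, 228) [0.6485 0.0328 0.0744]
wrist (280.32, 228) [0.6391 0.0404 0.105 ]
wrist (263.68, 190) [0.6296 0.0389 0.048 ]
wrist (263.68, 190) [0.6247 0.044  0.0744]
wrist (263.68, 190) [0.6191 0.0499 0.105 ]
[[ 0.7466  0.6406  0.1798  0.5886]
 [ 0.6653 -0.7197 -0.1983  0.0813]
 [ 0.0024  0.2677 -0.9635  0.2691]
 [ 0.      0.      0.      1.    ]]
```

servo_tool(steps=[[1,0,0,0.05,0,0,0],[1,0,0,0.09,0,0,0],[1,0,0,0.12,0,0,0],[1,0,0,0.12,0,0,0]])

```text
t: 3.3
eef_pos: [0.6342, 0.0253, 0.0736]
eef_rot: [-3.14, -0.001, 2.299]
force: [0.1, -0.3, -0.3]
gripper_width: 0.0003
grip_force: 0.0
```

Run:
```python
from h import *
from bench import read_camera
import cv2
a=read_camera("scene")[160:260,160:280,::-1];b=read_camera("wrist")[120:320,150:370,::-1]
g=lambda i,s:cv2.convertScaleAbs(cv2.resize(i,s,interpolation=3),alpha=1.8,beta=30)
cv2.imwrite("pics/f.png",np.hstack([g(a,(420,350)),g(b,(380,350))]))
```

```text
(no output)
```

View pics/f.png

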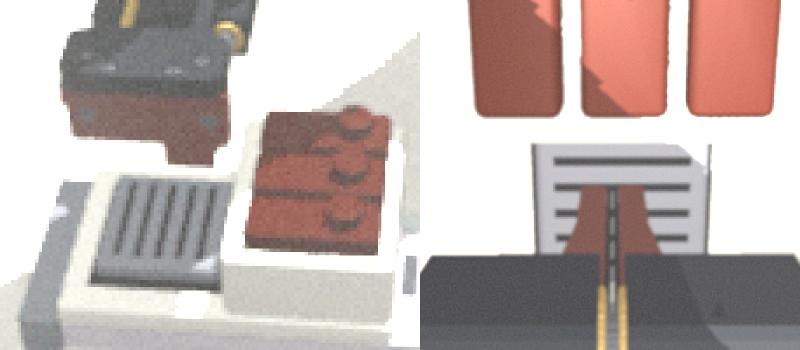

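The image suggests the tip is higher than the stated geometry puts it, so I'll go down in small steps and feel for contact.

servo_tool(steps=[[1,0,0,0.02,0,0,0],[1,0,0,0.04,0,0,0],[1,0,0,0.055,0,0,0],[1,0,0,0.055,0,0,0]])

```text
t: 3.73
eef_pos: [0.6347, 0.0254, 0.0662]
eef_rot: [-3.141, -0.0, 2.299]
force: [-0.4, -1.0, -0.2]
gripper_width: 0.0005
grip_force: 0.0
```

servo_tool(steps=[[1,0,0,0.01,0,0,0],[1,0,0,0.02,0,0,0],[1,0,0,0.02,0,0,0]])

```text
t: 3.98
eef_pos: [0.6349, 0.0253, 0.0635]
eef_rot: [-3.141, -0.0, 2.299]
force: [-0.9, 0.3, 0.1]
gripper_width: 0.0002
grip_force: 0.0
```

servo_tool(steps=[[1,0,0,0.015,0,0,0],[1,0,0,0.03,0,0,0],[1,0,0,0.03,0,0,0]])

```text
t: 4.23
eef_pos: [0.6348, 0.0254, 0.0588]
eef_rot: [-3.141, -0.0, 2.299]
force: [-0.5, -0.6, -0.2]
gripper_width: 0.0006
grip_force: 0.0
```

Run:
```python
from h import *
from bench import read_camera,manip
import cv2
a=read_camera("scene")[160:260,160:280,::-1];b=read_camera("wrist")[120:320,150:370,::-1]
print(manip.read_state()['eef_pos'],manip.read_state()['force'])
g=lambda i,s:cv2.convertScaleAbs(cv2.resize(i,s,interpolation=3),alpha=1.8,beta=30)
cv2.imwrite("pics/g.png",np.hstack([g(a,(420,350)),g(b,(380,350))]))
```

```text
[0.635  0.0254 0.0591] [ 0.4207 -0.46    0.6382]
```

View pics/g.png

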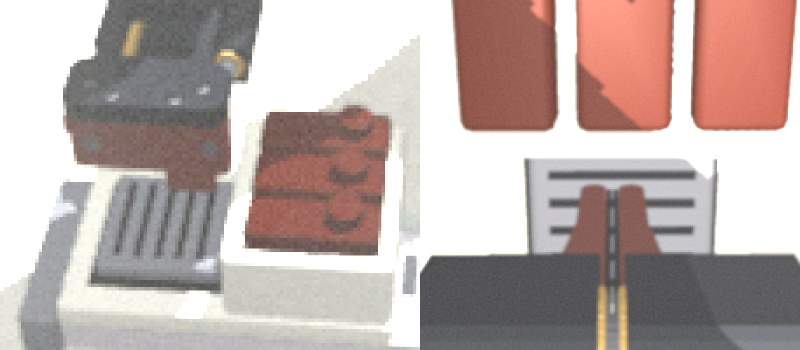

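Run:
```python
from h import *
m=lambda x,y:(150+(x-420)*220/380,120+y*200/350)
P=cast([m(526,170),m(716,170),m(621,158)],.048,"wrist");print(P,np.linalg.norm(P[1]-P[0]))
print(cast([m(600,185)],.07,"wrist"),get_calibration("wrist")['cam_to_world'][:3,3],get_calibration("wrist")['K'][0])
c=get_calibration("scene");T=np.linalg.inv(c['cam_to_world'])
def pr(p):
    q=c['K']@(T[:3,:3]@p+T[:3,3]);q=q[:2]/q[2];return (q-160)*3.5
u=np.array([-.667,.745,0]);n=np.array([.745,.667,0]);t=np.array([.635,.0254,.0591])
for dz in(-.019,0,.012,.061):
  for w in(0,.0135,.057,.089): print(dz,w,pr(t+[0,0,dz]+w*n))
```

```text
[[0.6102 0.0131 0.048 ]
 [0.6578 0.0555 0.048 ]
 [0.6312 0.0374 0.048 ]] 0.06374534500018522
[[0.627  0.0322 0.07  ]] [0.5881 0.0811 0.2336] [338.8403   0.     260.8923]
-0.019 0 [195.9171 226.5826]
-0.019 0.0135 [191.771  246.0725]
-0.019 0.057 [177.6886 312.2712]
-0.019 0.089 [166.5634 364.5683]
0 0 [193.5988 198.6149]
0 0.0135 [189.3584 218.0626]
0 0.057 [174.9432 284.1736]
0 0.089 [163.5419 336.4624]
0.012 0 [192.0971 180.4976]
0.012 0.0135 [187.795  199.9122]
0.012 0.057 [173.1623 265.9469]
0.012 0.089 [161.5803 318.2149]
0.061 0 [185.642  102.6241]
0.061 0.0135 [181.0706 121.8452]
0.061 0.057 [165.4853 187.3756]
0.061 0.089 [153.1089 239.4139]
```

servo_tool(steps=[[1,0,0,0.03,0,0,0],[1,0,0,0.06,0,0,0],[1,0,0,0.09,0,0,0],[1,0,0,0.11,0,0,0],[1,0,0,0.11,0,0,0]])

```text
t: 4.75
eef_pos: [0.6344, 0.0253, 0.0417]
eef_rot: [-3.14, -0.001, 2.299]
force: [0.5, -0.1, 0.1]
gripper_width: 0.0004
grip_force: 0.0
```

servo_tool(steps=[[1,0,0,0.01,0,0,0],[1,0,0,0.02,0,0,0],[1,0,0,0.02,0,0,0]])

```text
t: 5.0
eef_pos: [0.635, 0.0254, 0.0396]
eef_rot: [-3.141, -0.0, 2.299]
force: [0.3, -0.1, -0.2]
gripper_width: -0.0
grip_force: 0.0
```

servo_tool(steps=[[1,0,0,0.01,0,0,0],[1,0,0,0.02,0,0,0],[1,0,0,0.02,0,0,0]])

```text
t: 5.25
eef_pos: [0.6349, 0.0254, 0.0365]
eef_rot: [-3.141, -0.0, 2.299]
force: [-1.1, -0.1, 0.3]
gripper_width: 0.0004
grip_force: 0.0
```

servo_tool(steps=[[1,0,0,0.01,0,0,0],[1,0,0,0.02,0,0,0],[1,0,0,0.02,0,0,0]])

```text
t: 5.5
eef_pos: [0.6352, 0.0254, 0.0337]
eef_rot: [3.141, 0.0, 2.299]
force: [0.2, -0.5, 2.1]
gripper_width: 0.0009
grip_force: 1.1
```

Contact, at a TCP height of about 34 mm. Next is the press.

servo_tool(steps=[[1,0,0,0.015,0,0,0],[1,0,0,0.03,0,0,0],[1,0,0,0.04,0,0,0],[1,0,0,0.04,0,0,0]])

```text
t: 5.83
eef_pos: [0.6353, 0.0254, 0.0278]
eef_rot: [3.141, 0.0, 2.299]
force: [-0.8, 0.4, 5.0]
gripper_width: 0.0008
grip_force: 2.6
```

servo_tool(steps=[[1,0,0,0.01,0,0,0],[1,0,0,0.02,0,0,0],[1,0,0,0.02,0,0,0]])

```text
t: 6.08
eef_pos: [0.6354, 0.0254, 0.0262]
eef_rot: [3.141, -0.0, 2.299]
force: [-4.8, 0.2, 13.6]
gripper_width: 0.0006
grip_force: 6.8
```

servo_tool(steps=[[1,0,0,-0.005,0,0,0],[1,0.03,0,-0.005,0,0,0],[1,0.06,0,-0.005,0,0,0],[1,0.09,0,-0.005,0,0,0],[1,0.12,0,-0.005,0,0,0],[1,0.15,0,-0.005,0,0,0],[1,0.18,0,-0.005,0,0,0],[1,0.2,0,-0.005,0,0,0]])

```text
t: 6.75
eef_pos: [0.616, 0.047, 0.0263]
eef_rot: [3.14, 0.002, 2.299]
force: [0.7, -2.6, 6.0]
gripper_width: 0.0007
grip_force: 3.1
```

servo_tool(steps=[[1,0.04,0,0.003,0,0,0],[1,0.08,0,0.003,0,0,0],[1,0.12,0,0.003,0,0,0],[1,0.16,0,0.003,0,0,0],[1,0.2,0,0.003,0,0,0],[1,0.24,0,0.003,0,0,0],[1,0.28,0,0.003,0,0,0],[1,0.32,0,0.003,0,0,0],[1,0.36,0,0.003,0,0,0],[1,0.4,0,0.003,0,0,0]])

```text
t: 7.58
eef_pos: [0.5765, 0.0913, 0.0262]
eef_rot: [3.14, 0.003, 2.298]
force: [0.5, -4.0, 10.2]
gripper_width: 0.0002
grip_force: 5.0
```

servo_tool(steps=[[1,0.04,0,0,0,0,0],[1,0.08,0,0,0,0,0],[1,0.12,0,0,0,0,0],[1,0.16,0,0,0,0,0],[1,0.2,0,0,0,0,0],[1,0.24,0,0,0,0,0],[1,0.28,0,0,0,0,0],[1,0.3,0,0,0,0,0]])

```text
t: 8.25
eef_pos: [0.546, 0.1255, 0.0262]
eef_rot: [3.14, 0.002, 2.299]
force: [-1.2, -3.2, 11.4]
gripper_width: 0.0005
grip_force: 5.8
```

servo_tool(steps=[[1,0.015,0,0,0,0,0],[1,0.03,0,0,0,0,0],[1,0.04,0,0,0,0,0]])

```text
t: 8.5
eef_pos: [0.5423, 0.1297, 0.0262]
eef_rot: [3.14, 0.002, 2.298]
force: [-0.3, -3.5, 11.3]
gripper_width: 0.0002
grip_force: 5.8
```

servo_tool(steps=[[1,0.015,0,0,0,0,0],[1,0.03,0,0,0,0,0],[1,0.04,0,0,0,0,0]])

```text
t: 8.75
eef_pos: [0.5396, 0.1338, 0.0262]
eef_rot: [3.139, 0.003, 2.298]
force: [1.9, -3.9, 7.6]
gripper_width: 0.0004
grip_force: 3.6
```

servo_tool(steps=[[1,0.01,0,0,0,0,0],[1,0.02,0,0,0,0,0],[1,0.02,0,0,0,0,0]])

```text
t: 9.0
eef_pos: [0.5376, 0.1363, 0.0262]
eef_rot: [3.138, 0.003, 2.298]
force: [2.0, -3.2, 7.3]
gripper_width: 0.0003
grip_force: 3.8
```

servo_tool(steps=[[1,0.01,0,0,0,0,0],[1,0.02,0,0,0,0,0],[1,0.03,0,0,0,0,0]])

```text
t: 9.25
eef_pos: [0.5375, 0.1365, 0.0263]
eef_rot: [3.137, 0.009, 2.296]
force: [14.6, -14.6, -1.5]
gripper_width: 0.0008
grip_force: 13.0
```

Run:
```python
from h import *
from bench import read_camera,manip
import cv2
a=read_camera("scene")[160:280,160:380,::-1];b=read_camera("wrist")[:,:,::-1]
print(manip.read_state()['eef_pos'],manip.read_state()['force'])
g=lambda i,s:cv2.convertScaleAbs(cv2.resize(i,s,interpolation=3),alpha=1.6,beta=20)
cv2.imwrite("pics/i.png",np.hstack([g(a,(440,240)),g(b,(320,240))]))
```

```text
[0.5376 0.1364 0.0263] [ 11.6168 -11.9512   0.8849]
```

View pics/i.png

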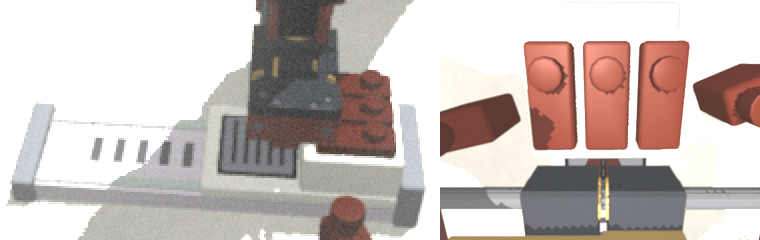

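The force rose to about 20 N with no further motion, and the view shows the block against the tall stop. I'll ease the push a little, then lift straight up.

servo_tool(steps=[[1,-0.01,0,0,0,0,0],[1,-0.015,0,0,0,0,0],[1,-0.015,0,0,0,0,0]])

```text
t: 9.6
eef_pos: [0.5375, 0.1364, 0.0262]
eef_rot: [3.138, 0.005, 2.297]
force: [6.5, -7.6, 4.7]
gripper_width: 0.0004
grip_force: 6.5
```

servo_tool(steps=[[1,0,0,-0.02,0,0,0],[1,0,0,-0.05,0,0,0],[1,-0.01,0,-0.08,0,0,0],[1,-0.04,0,-0.15,0,0,0],[1,-0.06,0,-0.3,0,0,0],[1,-0.06,0,-0.5,0,0,0],[1,-0.06,0,-0.75,0,0,0],[1,-0.06,0,-1,0,0,0],[1,-0.06,0,-1,0,0,0],[1,-0.06,0,-1,0,0,0]])

```text
t: 10.43
eef_pos: [0.5409, 0.1328, 0.1775]
eef_rot: [3.137, 0.001, 2.3]
force: [-0.4, 0.5, 0.1]
gripper_width: 0.0001
grip_force: 0.0
```

servo_tool(steps=[[1,-0.2,0,-0.2,0,0,0],[1,-0.4,0,-0.4,0,0,0],[1,-0.6,-0.2,-0.5,0,0,0],[1,-0.8,-0.4,-0.5,0,0,0],[1,-1,-0.6,-0.5,0,0,0],[1,-1,-0.8,-0.5,0,0,0],[1,-1,-1,-0.5,0,0,0],[1,-1,-1,-0.5,0,0,0],[1,-1,-1,-0.5,0,0,0]])

```text
t: 11.18
eef_pos: [0.5262, -0.0806, 0.2492]
eef_rot: [-3.141, -0.002, 2.296]
force: [1.0, 1.2, 1.5]
gripper_width: 0.0005
grip_force: 0.0
```

Run:
```python
from h import *
from bench import read_camera,manip
import cv2
a=read_camera("scene")[150:320,140:380,::-1];b=read_camera("top")[:,:,::-1]
s=manip.read_state();print(s['t'],s['eef_pos'],s['force'])
g=lambda i,s:cv2.convertScaleAbs(cv2.resize(i,s,interpolation=3),alpha=1.4,beta=10)
cv2.imwrite("pics/j.png",np.hstack([g(a,(480,340)),g(b[60:290,100:320],(320,340))]))
```

```text
11.2833 [ 0.5278 -0.0783  0.2493] [-0.3959 -0.6223  0.6305]
```

View pics/j.png

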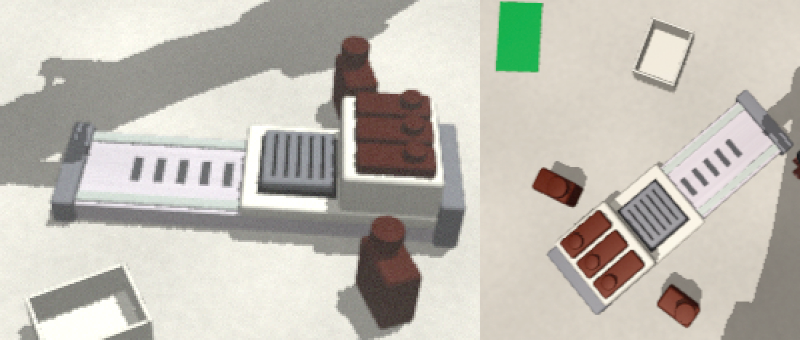

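The carriage is against the tall stop and the plate is up. The bottles and tray haven't moved, and the arm is clear.

```bash
python3 -c "
from bench import workorder
print(workorder.job_done())"
```

```text
the job is handed in; nothing more can be done
None
```

The job is handed in: in the last pictures the carriage is against the tall end stop with its plate sprung back up, the bottles and tray are where they were, and the arm is clear, at about 11 s of the 38 s allowed; no verdict was shown.

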